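# Return the setting gauges to their fitted tray

## Robot

A 7-joint arm with a two-finger parallel gripper is mounted at the origin on a cart in front of the work surface, level with it; the furniture and walls round the work are solid. World frame = base frame: x ahead of the robot, y to its left, z up, the work surface at z = 0. Lengths are in m, angles in rad, forces in N, time in s.
With the tool pointing down it reaches from about 0.4 to 0.875 m from the base axis. Payload 6.5 kg.
Tool frame: the origin (TCP) lies between the finger pads; the fingertips stand 25 mm ahead of it and the grasp point (between the pads) lies 6 mm ahead of it; z points along the fingers, y is the line along which they close (so a half turn about z gives the same grasp; the last joint's range is limited). The gripper opens to 85 mm and grips with 20 to 120 N. Pads are 22 mm wide; open, the fingers measure 114 mm over their backs; the gripper's body (76 mm by 85 mm) begins 54 mm behind the grasp point. The pads swing forward as they close: fully open they stand 13 mm farther back than shut.
Start: joints at [1.042, 0.536, -0.004, 1.538, 0.003, 1.067, -0.071], TCP at [0.29, -0.582, 0.256] pointing down, gripper open.
Joint ranges: [-2.7, 2.7], [-0.37, 2.16], [-1.27, 1.26], [0.24, 2.4], [-1.31, 4.45], [0.19, 1.91], [-2.76, 2.76]. Speed limits (rad/s): [2.39, 2.39, 3.14, 3.14, 3.14, 3.14, 3.14].

## Interface

Orientations are given as a rotation vector (axis times angle).
In Python, from station import * gives the robot as it stands. The module is installed in compiled form; this text tells all that it offers.
- The arm moves only by the tool jog_arm, never from a script. Its argument "commands" is a list of rows, each a list of 6 numbers: the shift along the tool's x, y, z normalised to -1 to 1, where 1 is 250 mm, then the turn, a rotation vector about the tool's x, y, z normalised to -1 to 1, where 1 is 90 degrees. A call has exactly 8 rows; each row is the pose to reach, as a shift and turn from the pose commanded when the call began, along the tool's axes at that moment; what a row does not reach only later rows make up. A row lasts 1/10 s, in which the tool goes at most 50 mm and 8.59 degrees, less where a joint would pass 70% of its speed; a pose out of reach is approached as far as the arm can. A call with a number of a shift or a turn outside -1 to 1 is refused whole. A call with a gripper value outside its range is refused whole. "gripper" is the gripper command: -1 is fully open, 1 is shut, values between are in proportion, set as the call begins (left out, the last holds). The fingers move at their own pace and stop on an object; the grip force is fixed at half the most. Time passes only in rows, so rows that repeat a pose let the fingers close, or fill a call up. It gives the time, the measured TCP pose, the force, the opening and the grip force at its end, in the units of the state.
- observe(): the state, without advancing time (a new reading comes with each control period).
- snapshot(name): name is "side" or "top"; returns (picture, depth): 480x640x3 uint8, red, green, blue; 480x640 float32, m along the optical axis (not along the pixel's ray), 0 where there is no reading.
- camera_info(name): a dict with "vfov" (degrees; the focal length in pixels is half the picture's height over the tangent of half this angle, whatever the lens; pixels are square), "cx", "cy" (the principal point, pixels), "rvec" (rotation vector, rad) and "tvec" (3), from world to camera coordinates, as OpenCV has them. Camera axes: x right, y down, z forward; pixel columns grow to the right and rows downward; lengths in m; the calibration is good to about 2 mm. A picture is of the moment at which its call begins. camera_info takes no time and is no camera call.
- close_job(): hands the job in; it is judged then, once.
The state is a dict: "t": time; "q": joint angles; "qvel": joint speeds; "joint_efforts": joint torques, N m; "ee_pos": TCP position; "orientation": TCP orientation; "contact_force": force on the tool from outside, world axes, zero at the start; "ft_torque": the same for the moment, N m; "grip_width": opening from 0.0 (shut) to 1.0 (fully open); "finger_force": force on a finger pad.
Only numpy, scipy, OpenCV 4.12 (cv2) and the standard library are available. Lean on these libraries where they do the work, as an engineer would, in place of code of your own. Each camera call takes 0.05 s, during which the arm holds its last target. There are 200 camera calls.

## Task

The case rings have been measured, so put the four steel setting gauges that lie about the bench (the large and the small knurled setting ring, the V-block and the setting bar) back into the shallow wooden tray with the four recesses, each upright and sitting flat on the floor of the recess made for its shape and size. Leave the two watch case rings, which look much like the setting rings but are thinner and have stubs on their sides, lying where they are.

Things in the scene. Friction and masses are not known exactly. Their poses are not given: they have to be found in the camera images.
- ring_large_mid (a point): The large setting ring: plain steel ring gauge, outside diameter 54 mm, bore 32 mm, 22 mm high, knurled outside, no stub; it lies flat on the bench. 0.25 kg. Point at its centre, half-way up; z is its axis, upward.
- ring_small_mid (a point): The small setting ring: plain steel ring gauge, outside diameter 42 mm, bore 20 mm, 22 mm high, knurled outside, no stub; it lies flat on the bench. 0.18 kg. Point at its centre, half-way up; z is its axis, upward.
- vee_block_mid (a point): Steel V-block, 42 mm long (x), 32 mm wide (y), 30 mm high, standing on its base with a 90-degree vee along x in its top (the vee runs from 17 mm up to the top) and a clamp groove along each side 9 to 14 mm up. 0.22 kg. Point at its centre, half-way up; x along the vee, y across it (grasp across y), z up.
- setting_bar_mid (a point): Steel setting bar: ground rectangular block 58 mm long (x), 18 mm wide (y), 24 mm high, with two 8 mm holes down through its top. 0.16 kg. Point at its centre, half-way up; x along its length, y across it (grasp across y), z up.
- nest_ring_large_floor (a point): Recess for the large setting ring: round, 62 mm across, 10 mm deep with a felt floor, in one of four wooden blocks (80 x 80 mm) side by side in a fixed square tray 174 mm wide; which block is in which corner varies. 4 mm clear all round, the upper 5 mm of wall bevelled 2.5 mm wider. Point: centre of the recess floor, 15 mm above the bench, 10 mm below the block's top. z up.
- nest_ring_small_floor (a point): Recess for the small setting ring: round, 50 mm across, 10 mm deep with a felt floor, in one of four wooden blocks (80 x 80 mm) side by side in a fixed square tray 174 mm wide; which block is in which corner varies. 4 mm clear all round, the upper 5 mm of wall bevelled 2.5 mm wider. Point: centre of the recess floor, 15 mm above the bench, 10 mm below the block's top. z up.
- nest_vee_floor (a point): Recess for the V-block: oblong, 50 (x) x 40 mm (y), 10 mm deep with a felt floor, in one of four wooden blocks (80 x 80 mm) side by side in a fixed square tray 174 mm wide; which block is in which corner varies. 4 mm clear all round, the upper 5 mm of wall bevelled 2.5 mm wider. Point: centre of the recess floor, 15 mm above the bench, 10 mm below the block's top. Vee along x, either way round.
- nest_bar_floor (a point): Recess for the setting bar: slot 66 (x) x 26 mm (y), 10 mm deep with a felt floor, in one of four wooden blocks (80 x 80 mm) side by side in a fixed square tray 174 mm wide; which block is in which corner varies. 4 mm clear all round, the upper 5 mm of wall bevelled 2.5 mm wider. Point: centre of the recess floor, 15 mm above the bench, 10 mm below the block's top. Bar along x, either way round.
- case_ring_a_mid (a point): Large watch case ring, a workpiece that stays on the bench: bright ring 52 mm across, only 10 mm high, smooth, with a small stub on two opposite sides (70 mm over the stubs). Point at its centre, half-way up.
- case_ring_b_mid (a point): Small watch case ring, a workpiece that stays on the bench: dull ring 38 mm across, only 10 mm high, smooth, with a small stub on two opposite sides (56 mm over the stubs). Point at its centre, half-way up.

How it is judged:
By the outcome, as a careful person would: the job done as asked, in the order asked, and still so for the second after the job is handed in, with the robot touching nothing.
It also fails if it takes over 93 s, if anything falls off the work surface, if the arm or the gripper's body presses on something with over 40 N, if the wrist force passes 120 N, or if a joint passes its speed limit or range.

## Working session

There is one attempt and no reset: what is moved stays moved. The work goes in short steps, Python scripts to look and compute and a tool call to move; the robot and the scene stay as the last step left them, time stands still between calls to the robot, and variables do not carry over. Pictures are saved under pics/ and viewed, at most 14 in all, crops included, and the job is handed in when it is done.

Besides the shell and the picture viewer there is one more tool, called after "Emit:" as name(argument=value, ...) on one line, values as JSON. jog_arm: Moves the arm, as the interface text tells. Scaled input: -1 to 1 covers 250 mm each way for a shift and 90 degrees each way for a turn. Its arguments: {"type":"object","properties":{"commands":{"type":"array","items":{"type":"array","items":{"type":"number","minimum":-1,"maximum":1}}},"gripper":{"type":"number"}},"required":["commands"]}

```bash
mkdir -p pics; python3 - <<'E'
from station import *
import cv2,numpy as np
for n in("top","side"):
    p,d=snapshot(n);cv2.imwrite(f"pics/{n}0.png",p[:,:,::-1]);np.save(f"{n}_d.npy",d)
    c=camera_info(n);print(c);R=cv2.Rodrigues(np.array(c['rvec']))[0];print(-R.T@np.array(c['tvec']))
print(observe())
E
```

```text
{'vfov': 56.20844257560633, 'cx': 311.52928456294063, 'cy': 241.16274688867637, 'rvec': array([ 2.14403348, -2.17152065,  0.12816316]), 'tvec': array([0.13221496, 0.53939958, 0.83745423])}
[0.43592266 0.12390653 0.89687284]
{'vfov': 47.94473804151334, 'cx': 316.0026993049543, 'cy': 238.69728877475268, 'rvec': array([ 0.32184588, -2.66529336,  1.38520325]), 'tvec': array([0.55186311, 0.03699652, 0.89301955])}
[0.35850646 0.82162545 0.54754936]
{'t': 0.1, 'q': array([ 1.04178576,  0.53712928, -0.00443807,  1.53876817,  0.00261127,
        1.06731103, -0.07120304]), 'qvel': array([-0.0008874 , -0.00032252,  0.00195965, -0.00212645,  0.00069205,
        0.00053275,  0.00079625]), 'joint_efforts': array([ 3.35904944e-03, -5.84562135e+01,  1.05245993e+00, -2.59777325e+01,
        1.27055438e-02,  4.65177771e-03, -9.01789321e-06]), 'ee_pos': array([ 0.28994996, -0.58114902,  0.25547789]), 'orientation': array([-3.05633532e+00, -7.20271379e-01,  7.74943464e-04]), 'contact_force': array([-0.65500531, -0.97517899, -0.85106368]), 'ft_torque': array([-0.0139114 ,  0.00805882, -0.02707095]), 'finger_force': 0.0, 'grip_width': 0.9977414031937492}
```

View pics/top0.png

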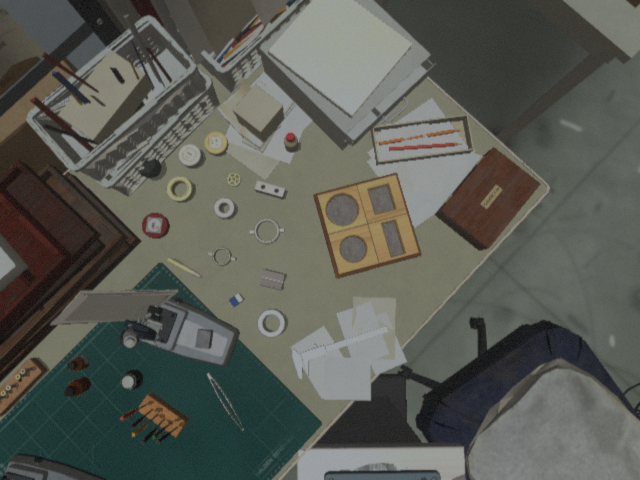

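View pics/side0.png

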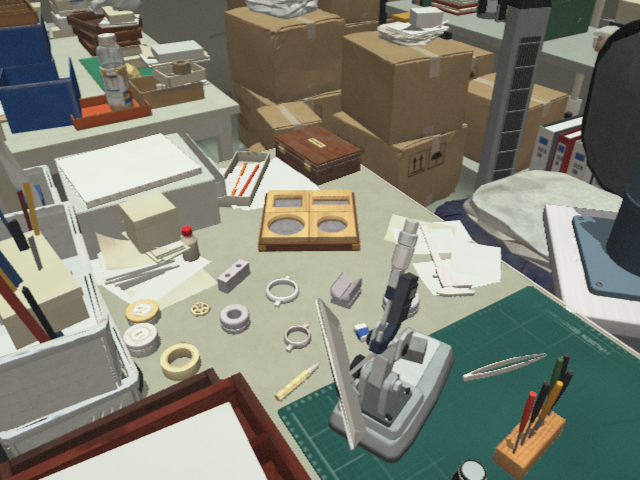

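The top view shows the large ring at (272,322), small ring (225,208), V-block (272,279), bar (270,188) and case rings at (267,231) and (223,256). The tray recesses are: large (342,210), small (353,249), vee (382,198) and bar (392,239). The side view agrees.

```bash
cat > h.py <<'E'
import cv2,numpy as np
from station import *
def cam(n):
    c=camera_info(n);f=240/np.tan(np.radians(c['vfov']/2));R=cv2.Rodrigues(np.array(c['rvec']))[0];t=np.array(c['tvec'])
    return f,c['cx'],c['cy'],R,-R.T@t,t
def cloud(n,d):
    f,cx,cy,R,C,t=cam(n);v,u=np.mgrid[:480,:640]
    return np.stack([(u-cx)/f*d,(v-cy)/f*d,d],-1)@R+C
def ray(n,uv,z):
    f,cx,cy,R,C,t=cam(n);uv=np.atleast_2d(uv).astype(float)
    r=np.c_[(uv-[cx,cy])/f,np.ones(len(uv))]@R
    return C+r*((z-C[2])/r[:,2])[:,None]
E
python3 - <<'E'
from h import *
d=np.load('top_d.npy');P=cloud('top',d)
im=cv2.imread('pics/top0.png')
Q={'L':(272,322),'S':(225,208),'V':(272,279),'B':(270,188),'A':(267,231),'b':(223,256)}
ht={'L':.022,'S':.022,'V':.03,'B':.024,'A':.01,'b':.01}
for k,(u,v) in Q.items():
    w=P[v-22:v+23,u-22:u+23];z=w[...,2]
    m=((z>ht[k]*.6)).astype(np.uint8)
    n,lab,st,ce=cv2.connectedComponentsWithStats(m)
    i=1+np.argmin([np.hypot(*(ce[j]-22))+1e3*(st[j,4]<30) for j in range(1,n)])
    cs,_=cv2.findContours((lab==i).astype(np.uint8),cv2.RETR_EXTERNAL,cv2.CHAIN_APPROX_NONE)
    c=max(cs,key=len)[:,0]+[u-22,v-22]
    p=ray('top',c,ht[k])[:,:2]
    r=cv2.minAreaRect((p*1000).astype(np.float32));e=cv2.minEnclosingCircle((p*1000).astype(np.float32))
    print(k,'z',np.percentile(z[lab==i],[10,50,90]).round(4),'rect',np.round(r[0],1),np.round(r[1],1),round(r[2],1),'circ',np.round(e[0],1),round(e[1],1))
    print('  bench z',np.median(z[z<.008]).round(4))
# tray
for k,(u,v) in {'nL':(342,210),'nS':(353,249),'nV':(382,198),'nB':(392,239),'tray':(367,225)}.items():
    print(k,P[v,u].round(4),im[v,u])
hsv=cv2.cvtColor(im,cv2.COLOR_BGR2HSV)
for (u,v) in [(342,210),(382,198),(365,190),(365,225)]:print(hsv[v,u])
cv2.imwrite('pics/c1.png',np.hstack([cv2.resize(im[165:345,195:310],None,fx=3.3,fy=3.3,interpolation=cv2.INTER_CUBIC),cv2.resize(im[160:290,305:425],(380,594*130//180),interpolation=cv2.INTER_CUBIC) if 0 else cv2.resize(im[152:332,305:425],(396,594),interpolation=cv2.INTER_CUBIC)]))
E
```

```text
L z [0.0193 0.0217 0.0238] rect [384.8 205.6] [51.5 52.4] 44.3 circ [385.  205.4] 26.8
  bench z -0.0005
S z [0.0186 0.0213 0.0234] rect [610.8 297.8] [40.5 39.7] 0.5 circ [610.8 297.4] 21.2
  bench z -0.0006
V z [0.0197 0.0254 0.0303] rect [476.5 200.8] [42.1 14.8] 76.8 circ [477.4 200.9] 21.8
  bench z -0.0005
B z [0.0204 0.0234 0.0254] rect [646.7 207.5] [59.4 20.5] 73.0 circ [646.5 207.5] 30.4
  bench z -0.0004
A z [0.0068 0.0091 0.0111] rect [565.1 215.3] [49.9 50.6] 45.0 circ [565.4 215.9] 33.9
  bench z -0.0005
b z [0.0067 0.0089 0.0115] rect [518.2 306.4] [41.7 36.6] 39.9 circ [518.5 306.1] 25.6
  bench z -0.0005
nL [0.6054 0.0637 0.0127] [ 97 100 106]
nS [0.5263 0.044  0.0176] [100 103 107]
nV [ 0.6281 -0.0164  0.0162] [ 97 102 105]
nB [ 0.5454 -0.0337  0.0153] [ 96  98 101]
tray [0.5722 0.0164 0.0274] [ 80 118 144]
[ 10  22 106]
[ 19  19 105]
[ 21 106 154]
[ 19 112 143]
```

View pics/c1.png

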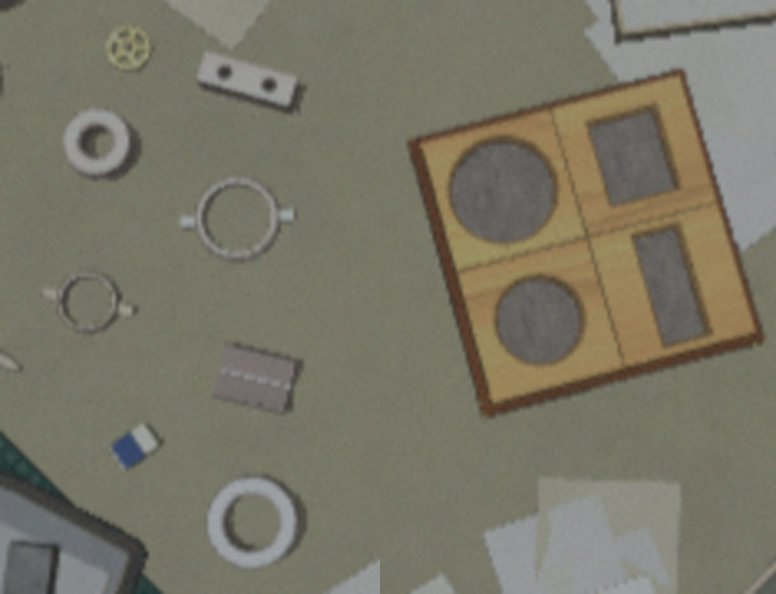

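```bash
python3 - <<'E'
from h import *
d=np.load('top_d.npy');P=cloud('top',d);im=cv2.imread('pics/top0.png');Z=P[...,2]
f32=lambda p:(p*1000).astype(np.float32)
# vee via outline points' own xyz
for (u,v,h,lo) in [(272,279,.03,.008),(270,188,.024,.008)]:
    w=P[v-22:v+23,u-22:u+23];m=(w[...,2]>lo).astype(np.uint8)
    n,lab,st,ce=cv2.connectedComponentsWithStats(m);i=lab[22,22] or 1
    q=w[lab==i][:,:2];r=cv2.minAreaRect(f32(q));b=cv2.boxPoints(r)
    e=b[0]-b[1],b[1]-b[2];e=max(e,key=np.linalg.norm);print('blk',r,len(q),'long angle',np.degrees(np.arctan2(e[1],e[0])))
hsv=cv2.cvtColor(im,cv2.COLOR_BGR2HSV)
tm=((Z>.018)&(Z<.034)).astype(np.uint8);tm[:170]=0;tm[280:]=0;tm[:,:312]=0;tm[:,424:]=0
c=max(cv2.findContours(tm,0,cv2.CHAIN_APPROX_NONE)[0],key=len)[:,0]
p=ray('top',c,.025)[:,:2];r=cv2.minAreaRect(f32(p));print('tray',r,np.median(Z[tm>0]))
sat=((hsv[...,1]<60)).astype(np.uint8);fill=cv2.drawContours(np.zeros_like(tm),[c.reshape(-1,1,2)],-1,1,-1)
n,lab,st,ce=cv2.connectedComponentsWithStats(sat*cv2.erode(fill,np.ones((7,7))))
for i in range(1,n):
    if st[i,4]<100:continue
    k=cv2.findContours((lab==i).astype(np.uint8),0,cv2.CHAIN_APPROX_NONE)[0][0][:,0]
    for z in(.015,.02):
        p=f32(ray('top',k,z)[:,:2]);r=cv2.minAreaRect(p);print(ce[i].round(),z,np.round(r[0],1),np.round(r[1],1),round(r[2],1),'circ',np.round(cv2.minEnclosingCircle(p),1) if 0 else cv2.minEnclosingCircle(p))
# obstacles: anything >5cm, per 5 cm bins within region
print('obstacles near:')
for name,(x,y) in {'L':(.385,.2055),'V':(.477,.2),'S':(.611,.298),'B':(.6465,.2075)}.items():
    D=np.hypot(P[...,0]-x,P[...,1]-y)
    for R in(.06,.08,.1,.13,.16):
        m=(D<R)&(D>.045)&(d>0);print(name,R,Z[m].max().round(3),end=' ; ')
    m=(D<.2)&(Z>.05)&(d>0)
    print(P[m][np.argmin(D[m])].round(3) if m.any() else '')
E
```

```text
blk ((468.2630615234375, 203.58889770507812), (42.101497650146484, 31.92881202697754), 75.8150863647461) 372 long angle -104.18494
blk ((647.97265625, 207.58462524414062), (58.626285552978516, 19.322193145751953), 74.02267456054688) 302 long angle -105.977356
tray ((574.2981567382812, 15.472183227539062), (166.31336975097656, 167.91029357910156), 14.596264839172363) 0.024662457759127454
[381. 199.] 0.015 [625.9 -14.5] [49.9 39.2] 14.5 circ ((625.55908203125, -14.182941436767578), 30.18950843811035)
[381. 199.] 0.02 [624.9 -13.7] [49.6 39. ] 14.5 circ ((624.4838256835938, -13.400056838989258), 30.01841163635254)
[342. 210.] 0.015 [606.1  63.8] [59.8 58.7] 89.2 circ ((605.811279296875, 64.52826690673828), 30.62615203857422)
[342. 210.] 0.02 [605.2  64.2] [59.5 58.4] 89.2 circ ((604.8480834960938, 64.86492919921875), 30.452510833740234)
[392. 238.] 0.015 [546.9 -34.4] [65.7 25.1] 14.6 circ ((547.5394287109375, -34.65068435668945), 34.009605407714844)
[392. 238.] 0.02 [546.2 -33.5] [65.3 25. ] 14.6 circ ((546.906494140625, -33.75175476074219), 33.81666946411133)
[353. 249.] 0.015 [526.7  43.8] [47.4 47.6] 89.3 circ ((527.17138671875, 44.54194259643555), 24.87213706970215)
[353. 249.] 0.02 [526.2  44.2] [47.1 47.3] 89.3 circ ((526.654052734375, 44.99193572998047), 24.73114585876465)
obstacles near:
L 0.06 0.006 ; L 0.08 0.033 ; L 0.1 0.036 ; L 0.13 0.058 ; L 0.16 0.058 ; [0.374 0.314 0.051]
V 0.06 0.005 ; V 0.08 0.027 ; V 0.1 0.027 ; V 0.13 0.031 ; V 0.16 0.057 ; [0.374 0.314 0.051]
S 0.06 0.006 ; S 0.08 0.028 ; S 0.1 0.028 ; S 0.13 0.069 ; S 0.16 0.136 ; [0.722 0.241 0.066]
B 0.06 0.012 ; B 0.08 0.129 ; B 0.1 0.136 ; B 0.13 0.136 ; B 0.16 0.136 ; [0.71  0.218 0.064]
```

```bash
cat >> h.py <<'E'
from scipy.spatial.transform import Rotation as Ro
def down(yaw):  # tool y at world angle yaw (deg), z down
    a=np.radians(yaw);y=np.array([np.cos(a),np.sin(a),0]);z=np.array([0,0,-1.]);return Ro.from_matrix(np.c_[np.cross(y,z),y,z])
def plan(*groups):
    "each group = one call: list of (x,y,z,yaw) in mm,deg; chain from pose to pose"
    o=observe();p=np.array(o['ee_pos']);R=Ro.from_rotvec(o['orientation'])
    y=R.as_matrix()[:,1];print('t %.2f'%o['t'],'at',(p*1000).round(1),'yaw %.1f'%np.degrees(np.arctan2(y[1],y[0])),'q',np.round(o['q'],2),'F',np.round(o['contact_force'],1),'w %.3f'%o['grip_width'],'ff %.1f'%o['finger_force'])
    for g in groups:
        print('call')
        for x,yy,z,a in g:
            t=np.array([x,yy,z])/1000;T=down(a);s=R.inv().apply(t-p)/.25;r=(R.inv()*T).as_rotvec()/(np.pi/2)
            print('  ',np.r_[s,r].round(3).tolist())
        p,R=t,T
E
python3 -c "
from h import *
plan([(400,-345,250,-50)],[(490,-115,250,-30)],[(510,110,230,-14.5)],[(468,203.5,150,-14.5)])"
```

```text
t 0.10 at [ 289.9 -581.1  255.5] yaw -63.5 q [ 1.04  0.54 -0.    1.54  0.    1.07 -0.07] F [-0.7 -1.  -0.9] w 0.998 ff 0.0
call
   [0.816, -0.649, 0.023, -0.001, -0.0, -0.15]
call
   [0.867, -0.473, 0.0, 0.0, 0.0, -0.222]
call
   [0.819, -0.381, 0.08, 0.0, 0.0, -0.172]
call
   [0.32, -0.256, 0.32, 0.0, 0.0, 0.0]
```

Emit:
jog_arm(commands=[[0.816,-0.649,0.023,-0.001,0,-0.15],[0.816,-0.649,0.023,-0.001,0,-0.15],[0.816,-0.649,0.023,-0.001,0,-0.15],[0.816,-0.649,0.023,-0.001,0,-0.15],[0.816,-0.649,0.023,-0.001,0,-0.15],[0.816,-0.649,0.023,-0.001,0,-0.15],[0.816,-0.649,0.023,-0.001,0,-0.15],[0.816,-0.649,0.023,-0.001,0,-0.15]], gripper=-0.3)

```text
t: 0.9
ee_pos: [0.3995, -0.3468, 0.2505]
orientation: [2.951, 1.072, -0.001]
contact_force: [-0.7, 0.0, 0.2]
grip_width: 0.651
finger_force: 0.0
```

Emit:
jog_arm(commands=[[0.867,-0.473,0,0,0,-0.222],[0.867,-0.473,0,0,0,-0.222],[0.867,-0.473,0,0,0,-0.222],[0.867,-0.473,0,0,0,-0.222],[0.867,-0.473,0,0,0,-0.222],[0.867,-0.473,0,0,0,-0.222],[0.867,-0.473,0,0,0,-0.222],[0.867,-0.473,0,0,0,-0.222]])

```text
t: 1.7
ee_pos: [0.4897, -0.1183, 0.25]
orientation: [2.722, 1.564, -0.002]
contact_force: [0.0, -0.1, 0.2]
grip_width: 0.648
finger_force: 0.0
```

```bash
python3 -c "
from h import *
plan([(510,110,230,-14.5)],[(468,203.5,150,-14.5)])"
```

```text
t 1.70 at [ 489.7 -118.3  250. ] yaw -30.2 q [ 0.41  0.32 -0.32  1.91  0.12  0.93 -0.5 ] F [ 0.  -0.1  0.2] w 0.648 ff 0.0
call
   [0.83, -0.39, 0.078, 0.001, 0.001, -0.175]
call
   [0.32, -0.256, 0.32, 0.0, 0.0, 0.0]
```

Emit:
jog_arm(commands=[[0.83,-0.39,0.078,0,0,-0.175],[0.83,-0.39,0.078,0,0,-0.175],[0.83,-0.39,0.078,0,0,-0.175],[0.83,-0.39,0.078,0,0,-0.175],[0.83,-0.39,0.078,0,0,-0.175],[0.83,-0.39,0.078,0,0,-0.175],[0.83,-0.39,0.078,0,0,-0.175],[0.83,-0.39,0.078,0,0,-0.175]])

```text
t: 2.5
ee_pos: [0.51, 0.11, 0.2303]
orientation: [2.482, 1.922, -0.002]
contact_force: [-0.1, 0.1, 0.2]
grip_width: 0.648
finger_force: 0.0
```

Emit:
jog_arm(commands=[[0.32,-0.256,0.4,0,0,0],[0.32,-0.256,0.4,0,0,0],[0.32,-0.256,0.4,0,0,0],[0.32,-0.256,0.4,0,0,0],[0.32,-0.256,0.4,0,0,0],[0.32,-0.256,0.4,0,0,0],[0.32,-0.256,0.4,0,0,0],[0.32,-0.256,0.4,0,0,0]])

```text
t: 3.3
ee_pos: [0.4684, 0.2051, 0.1311]
orientation: [2.48, 1.924, 0.002]
contact_force: [0.6, 0.8, -0.4]
grip_width: 0.647
finger_force: 0.0
```

```bash
cat > look.py <<'E'
from h import *
import sys
n=sys.argv[1];x,y,z,fn=*map(float,sys.argv[2:5]),sys.argv[5]
p,d=snapshot(n);f,cx,cy,R,C,t=cam(n);q=R@np.array([x,y,z])/1000+0 if 0 else R@(np.array([x,y,z])/1000)+t
u,v=f*q[0]/q[2]+cx,f*q[1]/q[2]+cy;u0,v0=int(max(0,min(u-80,480))),int(max(0,min(v-70,340)))
c=cv2.resize(p[v0:v0+140,u0:u0+160,::-1],None,fx=4,fy=4,interpolation=cv2.INTER_CUBIC)
print('origin',u0,v0,'pt',((u-u0)*4,(v-v0)*4))
cv2.imwrite(f'pics/{fn}.png',c);np.save(f'{fn}.npy',d)
E
python3 look.py side 468 203.5 50 v1
python3 -c "
from h import *
P=cloud('side',np.load('v1.npy'));m=(np.hypot(P[...,0]-.468,P[...,1]-.2035)<.065)&(P[...,2]>.045)
print('lowest finger z',np.percentile(P[m][:,2],[0,1,5]))
m=(np.hypot(P[...,0]-.468,P[...,1]-.2035)<.04)&(P[...,2]>.006)&(P[...,2]<.04)
r=cv2.minAreaRect((P[m][:,:2]*1000).astype(np.float32));print('V from side',r,P[m][:,2].max())
plan([(468,203.5,60,-14.5)])"
```

```text
origin 268 201 pt (np.float64(322.0196716277942), np.float64(280.22381381580385))
lowest finger z [0.10810282 0.12261652 0.15818584]
V from side ((470.30657958984375, 205.00469970703125), (45.502349853515625, 32.62289047241211), 76.05876159667969) 0.031000889788115438
t 3.35 at [468.2 205.3 131. ] yaw -14.4 q [-0.17  0.52 -0.42  1.98  0.33  0.71 -1.04] F [-0.2  0.2  0.2] w 0.650 ff 0.0
call
   [-0.007, 0.0, 0.284, 0.002, 0.0, 0.002]
```

View pics/v1.png

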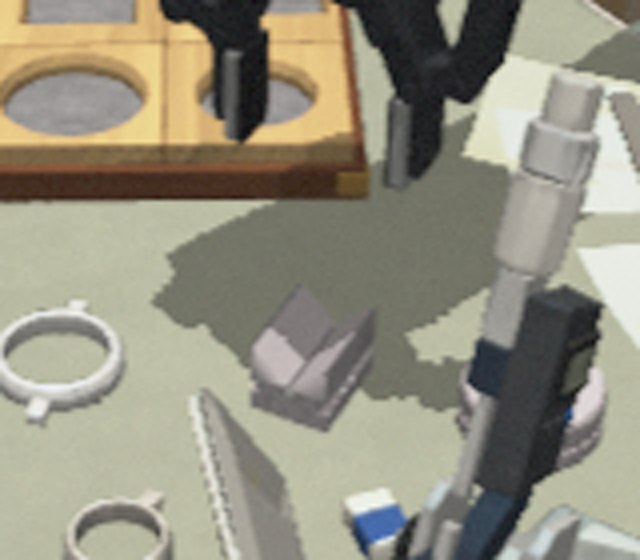

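The side view shows the gripper squarely over the V-block at (78,90 in the crop/4), with the fingertips 23 mm below the TCP, as expected. I'm descending.

Emit:
jog_arm(commands=[[-0.003,0.004,0.15,0,0,0],[-0.003,0.004,0.28,0,0,0],[-0.003,0.004,0.34,0,0,0],[-0.003,0.004,0.376,0,0,0],[-0.003,0.004,0.376,0,0,0],[-0.003,0.004,0.376,0,0,0],[-0.003,0.004,0.376,0,0,0],[-0.003,0.004,0.376,0,0,0]])

```text
t: 4.15
ee_pos: [0.4689, 0.2053, 0.0373]
orientation: [2.478, 1.927, 0.002]
contact_force: [-0.8, 0.3, 0.2]
grip_width: 0.652
finger_force: 0.0
```

Emit:
jog_arm(commands=[[0,0,0,0,0,0],[0,0,0,0,0,0],[0,0,0,0,0,0],[0,0,0,0,0,0],[0,0,0,0,0,0],[0,0,0,0,0,0],[0,0,0,0,0,0],[0,0,0,0,0,0]], gripper=1)

```text
t: 4.95
ee_pos: [0.4689, 0.2052, 0.0372]
orientation: [2.478, 1.927, 0.002]
contact_force: [-0.3, -0.8, 7.1]
grip_width: 0.36
finger_force: 59.9
```

```bash
python3 -c "
from h import *
plan([(469,204.3,130,-14.5),(560,80,130,-45)],[(625.4,-14,110,-75.4)],[(625.4,-14,56,-75.4)])"
```

```text
t 4.95 at [468.9 205.2  37.2] yaw -14.3 q [-0.24  0.69 -0.33  2.    0.43  0.52 -1.13] F [-0.3 -0.8  7.1] w 0.360 ff 59.9
call
   [-0.004, 0.002, -0.371, 0.002, 0.0, 0.003]
   [-0.396, 0.477, -0.37, 0.002, -0.0, 0.341]
call
   [-0.081, 0.451, 0.08, 0.0, 0.0, 0.338]
call
   [0.0, 0.0, 0.216, 0.0, 0.0, 0.0]
```

Emit:
jog_arm(commands=[[0,0,-0.12,0,0,0],[0,0,-0.25,0,0,0],[-0.05,0.06,-0.37,0,0,0.05],[-0.2,0.24,-0.37,0,0,0.15],[-0.35,0.4,-0.37,0,0,0.25],[-0.396,0.477,-0.37,0.002,0,0.341],[-0.396,0.477,-0.37,0.002,0,0.341],[-0.396,0.477,-0.37,0.002,0,0.341]])

```text
t: 5.75
ee_pos: [0.5591, 0.0791, 0.1287]
orientation: [-2.902, -1.202, 0.004]
contact_force: [-0.8, 0.1, -2.2]
grip_width: 0.357
finger_force: 60.8
```

Emit:
jog_arm(commands=[[-0.081,0.451,0.08,0,0,0.338],[-0.081,0.451,0.08,0,0,0.338],[-0.081,0.451,0.08,0,0,0.338],[-0.081,0.451,0.08,0,0,0.338],[-0.081,0.451,0.08,0,0,0.338],[-0.081,0.451,0.08,0,0,0.338],[-0.081,0.451,0.08,0,0,0.338],[-0.081,0.451,0.08,0,0,0.338]])

```text
t: 6.55
ee_pos: [0.6245, -0.0132, 0.109]
orientation: [-3.115, -0.404, 0.003]
contact_force: [0.6, -0.1, -1.7]
grip_width: 0.358
finger_force: 60.8
```

```bash
python3 look.py side 625.4 -14 60 v2; python3 -c "
from h import *
plan([(625.4,-14,54,-75.4)])"
```

```text
origin 207 113 pt (np.float64(323.4444570410119), np.float64(280.62725570809107))
t 6.60 at [624.6 -13.5 109.1] yaw -75.3 q [ 0.04  0.68 -0.13  1.7   0.11  0.77 -1.45] F [ 1.4  1.2 -1.9] w 0.362 ff 60.8
call
   [0.003, 0.003, 0.22, -0.001, 0.001, 0.002]
```

View pics/v2.png

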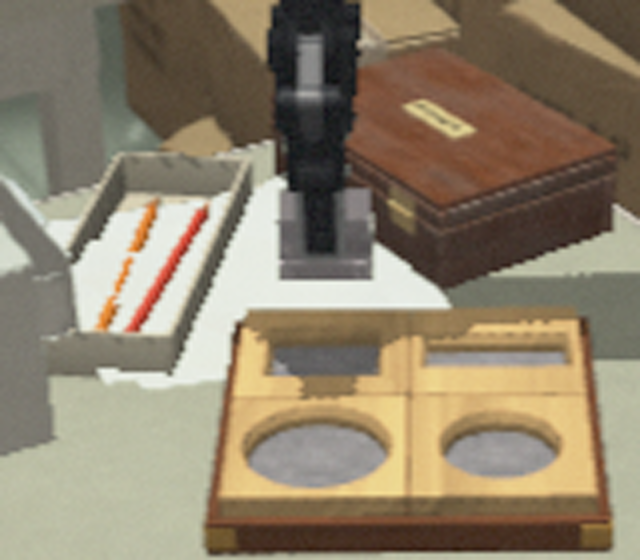

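The V-block hangs upright and square to its recess, at about (325,235) in the crop. I'm lowering and releasing it.

Emit:
jog_arm(commands=[[0.007,0.003,0.1,0,0,0.002],[0.007,0.003,0.16,0,0,0.002],[0.007,0.003,0.19,0,0,0.002],[0.007,0.003,0.21,0,0,0.002],[0.007,0.003,0.222,0,0,0.002],[0.007,0.003,0.222,0,0,0.002],[0.007,0.003,0.222,0,0,0.002],[0.007,0.003,0.222,0,0,0.002]])

```text
t: 7.4
ee_pos: [0.627, -0.0144, 0.054]
orientation: [-3.116, -0.395, 0.001]
contact_force: [-0.2, -0.3, -2.3]
grip_width: 0.361
finger_force: 60.7
```

Emit:
jog_arm(commands=[[0,0,0,0,0,0],[0,0,0,0,0,0],[0,0,0,0,0,0],[0,0,0,0,0,0],[0,0,-0.1,0,0,0],[0,0,-0.25,0,0,0],[0,0,-0.4,0,0,0],[0,0,-0.4,0,0,0]], gripper=-0.1)

```text
t: 8.2
ee_pos: [0.6305, -0.0143, 0.1591]
orientation: [3.116, 0.395, 0.012]
contact_force: [0.6, -0.9, -0.9]
grip_width: 0.551
finger_force: 0.0
```

```bash
python3 -c "
from h import *
plan([(640,100,150,-45)],[(647.3,207.5,120,-16.3)],[(647.3,207.5,37,-16.3)])"
```

```text
t 8.20 at [630.5 -14.3 159.1] yaw -75.6 q [ 0.05  0.62 -0.13  1.67  0.1   0.86 -1.45] F [ 0.6 -0.9 -0.9] w 0.551 ff 0.0
call
   [0.151, -0.433, 0.037, 0.002, -0.005, -0.34]
call
   [0.325, -0.283, 0.12, 0.0, 0.0, -0.319]
call
   [0.0, 0.0, 0.332, 0.0, 0.0, 0.0]
```

Emit:
jog_arm(commands=[[0.151,-0.433,0.037,0,-0.005,-0.34],[0.151,-0.433,0.037,0,-0.005,-0.34],[0.151,-0.433,0.037,0,-0.005,-0.34],[0.151,-0.433,0.037,0,-0.005,-0.34],[0.151,-0.433,0.037,0,-0.005,-0.34],[0.151,-0.433,0.037,0,-0.005,-0.34],[0.151,-0.433,0.037,0,-0.005,-0.34],[0.151,-0.433,0.037,0,-0.005,-0.34]], gripper=0.1)

```text
t: 9.0
ee_pos: [0.6363, 0.0991, 0.1442]
orientation: [2.903, 1.201, -0.015]
contact_force: [0.0, -0.3, 0.3]
grip_width: 0.448
finger_force: 0.0
```

Emit:
jog_arm(commands=[[0.325,-0.283,0.12,0,0,-0.319],[0.325,-0.283,0.12,0,0,-0.319],[0.325,-0.283,0.12,0,0,-0.319],[0.325,-0.283,0.12,0,0,-0.319],[0.325,-0.283,0.12,0,0,-0.319],[0.325,-0.283,0.12,0,0,-0.319],[0.325,-0.283,0.12,0,0,-0.319],[0.325,-0.283,0.12,0,0,-0.319]])

```text
t: 9.8
ee_pos: [0.6436, 0.2066, 0.114]
orientation: [-2.513, -1.882, 0.014]
contact_force: [-0.1, 0.7, 0.0]
grip_width: 0.45
finger_force: 0.0
```

```bash
python3 look.py side 647 207.5 50 b1; python3 -c "
from h import *
P=cloud('side',np.load('b1.npy'))
m=(np.hypot(P[...,0]-.647,P[...,1]-.2075)<.045)&(P[...,2]>.006)&(P[...,2]<.034)
r=cv2.minAreaRect((P[m][:,:2]*1000).astype(np.float32));print('B from side',r,P[m][:,2].max())
P=cloud('side',np.load('v1.npy'));i=(P[...,2]>.05)&(P[...,0]>.66)&(P[...,0]<.85)&(abs(P[...,1]-.2)<.06);print('obst x',np.percentile(P[i][:,0],[1,5,50]))
plan([(647,207.5,37,-16.3)])"
```

```text
origin 153 185 pt (np.float64(323.35877104774397), np.float64(283.43076525918093))
B from side ((649.8568725585938, 209.34527587890625), (59.94491195678711, 20.559051513671875), 72.02139282226562) 0.02612291524205268
obst x [0.72036637 0.72888729 0.76091632]
t 9.85 at [643.5 206.7 114. ] yaw -16.3 q [-0.13  0.78 -0.37  1.53  0.33  0.91 -0.9 ] F [-0.2 -0.1 -0.1] w 0.450 ff 0.0
call
   [0.009, 0.015, 0.308, -0.004, 0.004, -0.0]
```

View pics/b1.png

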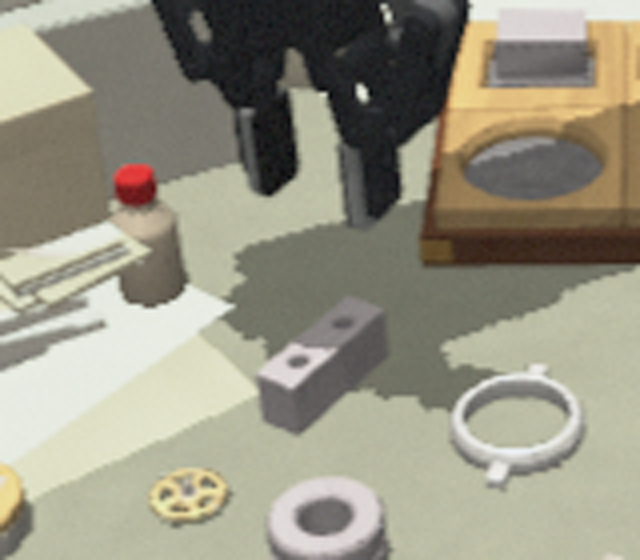

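The fingers are above the bar at (325,365 in the crop), clear of the bottle on the left. The V-block sits in its recess at (540,50).

Emit:
jog_arm(commands=[[0.014,0.02,0.12,-0.004,0.004,0],[0.014,0.02,0.22,-0.004,0.004,0],[0.014,0.02,0.28,-0.004,0.004,0],[0.014,0.02,0.308,-0.004,0.004,0],[0.014,0.02,0.308,-0.004,0.004,0],[0.014,0.02,0.308,-0.004,0.004,0],[0.014,0.02,0.308,-0.004,0.004,0],[0.014,0.02,0.308,-0.004,0.004,0]])

```text
t: 10.65
ee_pos: [0.6491, 0.2091, 0.0378]
orientation: [-2.513, -1.885, -0.002]
contact_force: [0.3, -0.1, 0.8]
grip_width: 0.449
finger_force: 0.0
```

Emit:
jog_arm(commands=[[0,0,0,0,0,0],[0,0,0,0,0,0],[0,0,0,0,0,0],[0,0,0,0,0,0],[0,0,0,0,0,0],[0,0,0,0,0,0],[0,0,0,0,0,0],[0,0,0,0,0,0]], gripper=1)

```text
t: 11.45
ee_pos: [0.6491, 0.2091, 0.0376]
orientation: [-2.513, -1.885, -0.001]
contact_force: [-0.5, -0.6, 6.1]
grip_width: 0.188
finger_force: 60.7
```

```bash
python3 -c "
from h import *
plan([(648,207,150,-16.3),(610,90,150,-45)],[(547,-34.4,110,-75.4)])"
```

```text
t 11.45 at [649.1 209.1  37.6] yaw -16.2 q [-0.16  0.88 -0.34  1.53  0.37  0.79 -0.93] F [-0.5 -0.6  6.1] w 0.188 ff 60.7
call
   [-0.009, -0.002, -0.45, 0.0, -0.001, 0.001]
   [-0.501, -0.017, -0.45, -0.0, -0.001, 0.32]
call
   [-0.53, 0.174, 0.16, 0.0, 0.0, 0.338]
```

Emit:
jog_arm(commands=[[0,0,-0.15,0,0,0],[0,0,-0.33,0,0,0],[-0.05,0,-0.45,0,0,0.05],[-0.2,-0.01,-0.45,0,0,0.14],[-0.38,-0.01,-0.45,0,0,0.23],[-0.501,-0.017,-0.45,0,0,0.32],[-0.501,-0.017,-0.45,0,0,0.32],[-0.501,-0.017,-0.45,0,0,0.32]])

```text
t: 12.25
ee_pos: [0.6091, 0.0891, 0.1489]
orientation: [-2.902, -1.201, 0.002]
contact_force: [0.0, 0.8, -2.2]
grip_width: 0.19
finger_force: 59.9
```

Emit:
jog_arm(commands=[[-0.2,0.06,0,0,0,0.09],[-0.4,0.12,0,0,0,0.18],[-0.53,0.174,0.1,0,0,0.27],[-0.53,0.174,0.16,0,0,0.338],[-0.53,0.174,0.16,0,0,0.338],[-0.53,0.174,0.16,0,0,0.338],[-0.53,0.174,0.16,0,0,0.338],[-0.53,0.174,0.16,0,0,0.338]])

```text
t: 13.05
ee_pos: [0.5475, -0.0332, 0.1099]
orientation: [-3.114, -0.403, -0.002]
contact_force: [-1.0, 0.2, -2.3]
grip_width: 0.195
finger_force: 59.9
```

```bash
python3 look.py side 547 -34.4 70 b2; python3 -c "
from h import *
P=cloud('side',np.load('b2.npy'));m=(np.hypot(P[...,0]-.547,P[...,1]+.034)<.04)&(P[...,2]>.065)&(P[...,2]<.095)
q=P[m]*1000;print(np.percentile(q,[2,50,98],axis=0).round(1))
plan([(547,-34.4,53.5,-75.4)])"
```

```text
origin 251 107 pt (np.float64(323.0170079623035), np.float64(283.3095547712271))
[[516.5 -41.1  71.4]
 [543.  -23.8  84.6]
 [571.1 -13.6  94.8]]
t 13.10 at [547.2 -33.6 109.8] yaw -75.3 q [ 0.09  0.58 -0.14  1.9   0.12  0.67 -1.44] F [-0.  -0.  -0.9] w 0.193 ff 59.9
call
   [-0.002, 0.003, 0.225, -0.001, -0.001, 0.001]
```

View pics/b2.png

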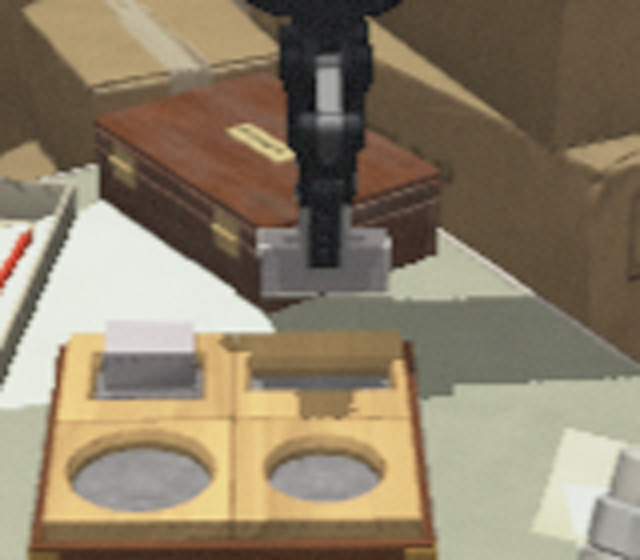

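The bar is level and centred over its slot; both span about 255–390 px in the crop. I'm lowering and releasing it.

Emit:
jog_arm(commands=[[0.004,0.003,0.1,0,0,0],[0.004,0.003,0.16,0,0,0],[0.004,0.003,0.19,0,0,0],[0.004,0.003,0.21,0,0,0],[0.004,0.003,0.224,0,0,0],[0.004,0.003,0.224,0,0,0],[0.004,0.003,0.224,0,0,0],[0.004,0.003,0.224,0,0,0]])

```text
t: 13.9
ee_pos: [0.5479, -0.0351, 0.0536]
orientation: [-3.116, -0.398, -0.0]
contact_force: [-0.1, -0.2, -1.3]
grip_width: 0.19
finger_force: 59.9
```

Emit:
jog_arm(commands=[[0,0,0,0,0,0],[0,0,0,0,0,0],[0,0,0,0,0,0],[0,0,0,0,0,0],[0,0,-0.1,0,0,0],[0,0,-0.25,0,0,0],[0,0,-0.4,0,0,0],[0,0,-0.4,0,0,0]], gripper=0.3)

```text
t: 14.7
ee_pos: [0.551, -0.0352, 0.1579]
orientation: [3.116, 0.397, 0.013]
contact_force: [1.0, 1.1, -0.9]
grip_width: 0.345
finger_force: 0.0
```

```bash
python3 -c "
from h import *
plan([(560,110,160,-55)],[(610.8,297.6,140,-30)],[(610.8,297.6,120,-30),(610.8,297.6,36.5,-30)])"
```

```text
t 14.70 at [551.  -35.2 157.9] yaw -75.5 q [ 0.1   0.5  -0.15  1.88  0.11  0.76 -1.43] F [ 1.   1.1 -0.9] w 0.345 ff 0.0
call
   [0.181, -0.553, -0.008, 0.002, -0.005, -0.227]
call
   [0.597, -0.498, 0.08, 0.0, 0.0, -0.278]
call
   [0.0, 0.0, 0.08, 0.0, 0.0, 0.0]
   [0.0, 0.0, 0.414, 0.0, 0.0, 0.0]
```

Emit:
jog_arm(commands=[[0.181,-0.553,0,0,-0.005,0],[0.181,-0.553,0,0,-0.005,0],[0.181,-0.553,0,0,-0.005,0],[0.181,-0.553,0,0,-0.005,0],[0.181,-0.553,0,0,-0.005,0],[0.181,-0.553,0,0,-0.005,0],[0.181,-0.553,0,0,-0.005,0],[0.181,-0.553,0,0,-0.005,0]], gripper=-0.4)

```text
t: 15.5
ee_pos: [0.5567, 0.1086, 0.1531]
orientation: [3.116, 0.394, -0.014]
contact_force: [-0.2, -0.5, -0.2]
grip_width: 0.698
finger_force: 0.0
```

```bash
python3 -c "
from h import *
plan([(610.8,297.6,120,-68)],[(610.8,297.6,36.5,-68)])"
```

```text
t 15.50 at [556.7 108.6 153.1] yaw -75.6 q [-0.15  0.54 -0.16  1.83  0.12  0.79 -1.69] F [-0.2 -0.5 -0.2] w 0.698 ff 0.0
call
   [0.399, -0.678, 0.129, -0.001, 0.006, -0.084]
call
   [0.0, 0.0, 0.334, 0.0, 0.0, 0.0]
```

Emit:
jog_arm(commands=[[0.399,-0.678,0.129,0,0.006,-0.084],[0.399,-0.678,0.129,0,0.006,-0.084],[0.399,-0.678,0.129,0,0.006,-0.084],[0.399,-0.678,0.129,0,0.006,-0.084],[0.399,-0.678,0.129,0,0.006,-0.084],[0.399,-0.678,0.129,0,0.006,-0.084],[0.399,-0.678,0.129,0,0.006,-0.084],[0.399,-0.678,0.129,0,0.006,-0.084]])

```text
t: 16.3
ee_pos: [0.611, 0.2968, 0.1205]
orientation: [-3.084, -0.598, -0.002]
contact_force: [0.3, -0.6, 0.5]
grip_width: 0.698
finger_force: 0.0
```

```bash
python3 look.py side 611 297.5 50 s1; python3 -c "
from h import *
P=cloud('side',np.load('s1.npy'))
m=(np.hypot(P[...,0]-.611,P[...,1]-.2975)<.035)&(P[...,2]>.006)&(P[...,2]<.034)
q=(P[m][:,:2]*1000).astype(np.float32);print('S from side',cv2.minEnclosingCircle(q),cv2.minAreaRect(q))
plan([(611.2,298,36.5,-68)])"
```

```text
origin 154 227 pt (np.float64(322.5595682243393), np.float64(280.4132762774202))
S from side ((614.5961303710938, 299.76568603515625), 22.28571319580078) ((613.9236450195312, 300.953125), (39.84243392944336, 42.138160705566406), 56.60356140136719)
t 16.35 at [610.9 297.2 120.6] yaw -68.0 q [-0.4   0.75 -0.18  1.53  0.16  0.88 -1.83] F [0.4 0.3 0. ] w 0.701 ff 0.0
call
   [0.002, -0.003, 0.337, -0.0, -0.001, -0.0]
```

View pics/s1.png

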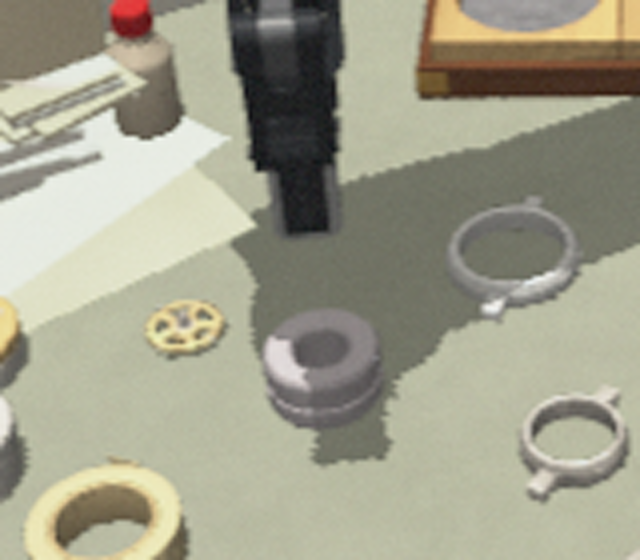

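The gripper is over the small ring at (322,365 in the crop), with nothing close by. I'm descending.

Emit:
jog_arm(commands=[[0.008,-0.005,0.12,0,0,0],[0.008,-0.005,0.24,0,0,0],[0.008,-0.005,0.31,0,0,0],[0.008,-0.005,0.337,0,0,0],[0.008,-0.005,0.337,0,0,0],[0.008,-0.005,0.337,0,0,0],[0.008,-0.005,0.337,0,0,0],[0.008,-0.005,0.337,0,0,0]])

```text
t: 17.15
ee_pos: [0.6125, 0.3015, 0.0372]
orientation: [-3.081, -0.602, -0.004]
contact_force: [0.4, -0.4, -0.3]
grip_width: 0.701
finger_force: 0.0
```

Emit:
jog_arm(commands=[[0,0,0,0,0,0],[0,0,0,0,0,0],[0,0,0,0,0,0],[0,0,0,0,0,0],[0,0,0,0,0,0],[0,0,0,0,0,0],[0,0,0,0,0,0],[0,0,0,0,0,0]], gripper=1)

```text
t: 17.95
ee_pos: [0.6124, 0.301, 0.0373]
orientation: [-3.082, -0.602, -0.003]
contact_force: [-1.8, -1.9, 6.7]
grip_width: 0.462
finger_force: 59.5
```

```bash
python3 look.py side 611 297.5 30 s2; python3 -c "
from h import *
plan([(611,298,120,-68),(575,150,130,-75.4)],[(526.6,44,115,-75.4)])"
```

```text
origin 155 237 pt (np.float64(323.94589327215476), np.float64(283.183435617535))
t 18.00 at [612.4 301.   37.3] yaw -67.9 q [-0.41  0.86 -0.17  1.54  0.19  0.75 -1.84] F [-2.2 -2.2  7.9] w 0.452 ff 59.5
call
   [-0.009, 0.009, -0.331, -0.001, -0.001, 0.001]
   [-0.365, 0.503, -0.372, -0.001, -0.001, 0.083]
call
   [-0.294, 0.362, 0.06, 0.0, 0.0, 0.0]
```

View pics/s2.png

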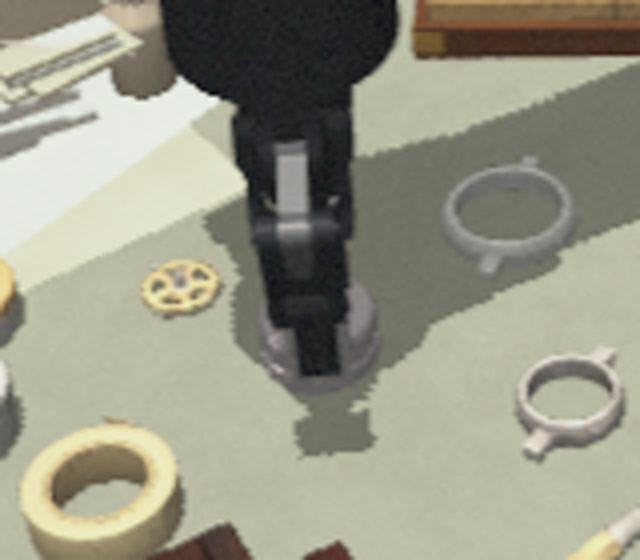

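The fingers hold the small ring centrally (about 320,350 in the crop). I'm lifting it and carrying it over.

Emit:
jog_arm(commands=[[0,0,-0.15,0,0,0],[0,0,-0.3,0,0,0],[-0.05,0.07,-0.37,0,0,0.02],[-0.18,0.25,-0.372,0,0,0.04],[-0.3,0.4,-0.372,0,0,0.06],[-0.365,0.503,-0.372,0,0,0.083],[-0.365,0.503,-0.372,0,0,0.083],[-0.365,0.503,-0.372,0,0,0.083]])

```text
t: 18.8
ee_pos: [0.5745, 0.1493, 0.1289]
orientation: [-3.115, -0.397, -0.001]
contact_force: [-0.4, 1.4, -2.4]
grip_width: 0.455
finger_force: 61.4
```

Emit:
jog_arm(commands=[[-0.15,0.18,0,0,0,0],[-0.25,0.3,0.02,0,0,0],[-0.294,0.362,0.06,0,0,0],[-0.294,0.362,0.06,0,0,0],[-0.294,0.362,0.06,0,0,0],[-0.294,0.362,0.06,0,0,0],[-0.294,0.362,0.06,0,0,0],[-0.294,0.362,0.06,0,0,0]])

```text
t: 19.6
ee_pos: [0.5268, 0.0454, 0.1138]
orientation: [-3.114, -0.403, -0.002]
contact_force: [0.4, 0.7, -2.1]
grip_width: 0.459
finger_force: 61.4
```

```bash
python3 look.py side 526.6 44 60 s3; python3 -c "
from h import *
P=cloud('side',np.load('s3.npy'));m=(np.hypot(P[...,0]-.527,P[...,1]-.044)<.04)&(P[...,2]>.06)&(P[...,2]<.097)
q=P[m]*1000;print(np.percentile(q,[2,50,98],axis=0).round(1))
plan([(526.6,44,53,-75.4)])"
```

```text
origin 253 135 pt (np.float64(321.13148273123875), np.float64(282.24114762664567))
[[506.3  37.   75.8]
 [523.8  61.7  87.2]
 [545.7  73.9  96.8]]
t 19.65 at [526.6  45.  113.7] yaw -75.3 q [-0.04  0.55 -0.16  1.95  0.14  0.65 -1.6 ] F [-0.8 -0.3 -1.7] w 0.456 ff 61.4
call
   [-0.001, 0.004, 0.243, -0.001, -0.001, 0.001]
```

View pics/s3.png

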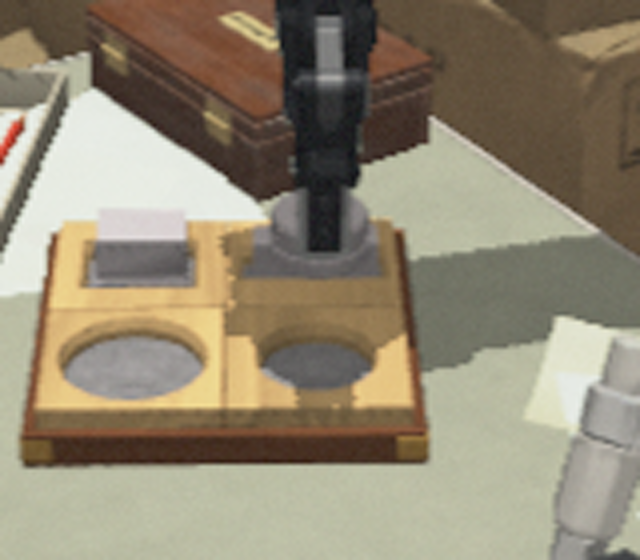

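The small ring hangs over its recess at (318,360 in the crop), centred. I'm lowering it.

Emit:
jog_arm(commands=[[0,0.004,0.1,0,0,0],[0,0.004,0.17,0,0,0],[0,0.004,0.21,0,0,0],[0,0.004,0.23,0,0,0],[0,0.004,0.242,0,0,0],[0,0.004,0.242,0,0,0],[0,0.004,0.242,0,0,0],[0,0.004,0.242,0,0,0]])

```text
t: 20.45
ee_pos: [0.527, 0.0432, 0.0536]
orientation: [-3.114, -0.4, -0.003]
contact_force: [0.1, 0.0, -1.9]
grip_width: 0.458
finger_force: 61.4
```

Emit:
jog_arm(commands=[[0,0,0,0,0,0],[0,0,0,0,0,0],[0,0,0,0,0,0],[0,0,0,0,0,0],[0,0,-0.1,0,0,0],[0,0,-0.25,0,0,0],[0,0,-0.4,0,0,0],[0,0,-0.4,0,0,0]], gripper=-0.3)

```text
t: 21.25
ee_pos: [0.5298, 0.0435, 0.1577]
orientation: [-3.115, -0.4, -0.015]
contact_force: [0.6, -0.9, -0.4]
grip_width: 0.648
finger_force: 0.0
```

```bash
python3 -c "
from h import *
plan([(455,140,150,-60)],[(385.5,205.6,125,-40)],[(385.5,205.6,34,-40)])"
```

```text
t 21.25 at [529.8  43.5 157.7] yaw -75.4 q [-0.03  0.47 -0.18  1.93  0.12  0.74 -1.59] F [ 0.6 -0.9 -0.4] w 0.648 ff 0.0
call
   [-0.192, -0.449, 0.029, 0.001, -0.006, -0.171]
call
   [-0.11, -0.366, 0.1, 0.0, 0.0, -0.222]
call
   [0.0, 0.0, 0.364, 0.0, 0.0, 0.0]
```

Emit:
jog_arm(commands=[[-0.192,-0.449,0.029,0,-0.006,-0.171],[-0.192,-0.449,0.029,0,-0.006,-0.171],[-0.192,-0.449,0.029,0,-0.006,-0.171],[-0.192,-0.449,0.029,0,-0.006,-0.171],[-0.192,-0.449,0.029,0,-0.006,-0.171],[-0.192,-0.449,0.029,0,-0.006,-0.171],[-0.192,-0.449,0.029,0,-0.006,-0.171],[-0.192,-0.449,0.029,0,-0.006,-0.171]], gripper=-0.8)

```text
t: 22.05
ee_pos: [0.4523, 0.1387, 0.1459]
orientation: [-3.035, -0.811, 0.013]
contact_force: [0.1, -0.7, -0.3]
grip_width: 0.9
finger_force: 0.0
```

Emit:
jog_arm(commands=[[-0.11,-0.366,0.1,0,0,-0.444],[-0.11,-0.366,0.1,0,0,-0.444],[-0.11,-0.366,0.1,0,0,-0.444],[-0.11,-0.366,0.1,0,0,-0.444],[-0.11,-0.366,0.1,0,0,-0.444],[-0.11,-0.366,0.1,0,0,-0.444],[-0.11,-0.366,0.1,0,0,-0.444],[-0.11,-0.366,0.1,0,0,-0.444]])

```text
t: 22.85
ee_pos: [0.3821, 0.2047, 0.1214]
orientation: [-2.574, -1.797, 0.012]
contact_force: [-0.1, 0.9, 0.2]
grip_width: 0.899
finger_force: 0.0
```

```bash
python3 look.py side 385.5 205.6 50 l1; python3 -c "
from h import *
plan([(386.5,206,34,-20)])"
```

```text
origin 324 210 pt (np.float64(321.30861055187734), np.float64(280.7186188939704))
t 22.90 at [382.1 204.8 121.4] yaw -20.1 q [-0.22  0.44 -0.44  2.16  0.32  0.61 -1.25] F [ 0.2 -0.3  0.2] w 0.899 ff 0.0
call
   [0.012, 0.017, 0.349, -0.004, 0.003, -0.001]
```

View pics/l1.png

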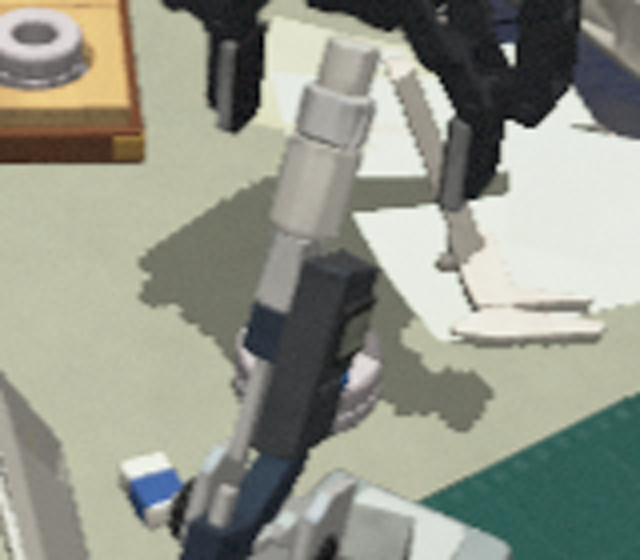

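The fingers straddle the large ring at (310,370 in the crop), which is partly hidden by the microscope. The tall part of the microscope is about 110 mm away. The small ring lies flat in its recess.

Emit:
jog_arm(commands=[[0.012,0.017,0.12,-0.004,0.003,0],[0.012,0.017,0.22,-0.004,0.003,0],[0.012,0.017,0.29,-0.004,0.003,0],[0.012,0.017,0.33,-0.004,0.003,0],[0.012,0.017,0.349,-0.004,0.003,0],[0.012,0.017,0.349,-0.004,0.003,0],[0.012,0.017,0.349,-0.004,0.003,0],[0.012,0.017,0.349,-0.004,0.003,0]])

```text
t: 23.7
ee_pos: [0.3868, 0.2064, 0.0348]
orientation: [-2.573, -1.801, -0.002]
contact_force: [0.5, -0.8, -0.6]
grip_width: 0.897
finger_force: 0.0
```

Emit:
jog_arm(commands=[[0,0,0,0,0,0],[0,0,0,0,0,0],[0,0,0,0,0,0],[0,0,0,0,0,0],[0,0,0,0,0,0],[0,0,0,0,0,0],[0,0,0,0,0,0],[0,0,0,0,0,0]], gripper=1)

```text
t: 24.5
ee_pos: [0.3867, 0.2062, 0.035]
orientation: [2.574, 1.801, 0.001]
contact_force: [-1.4, -2.0, 13.6]
grip_width: 0.603
finger_force: 60.0
```

```bash
python3 -c "
from h import *
plan([(386,206,120,-20),(480,175,140,-35)],[(590,110,150,-50)],[(605,64.4,125,-60)])"
```

```text
t 24.50 at [386.7 206.2  35. ] yaw -20.0 q [-0.33  0.62 -0.31  2.18  0.47  0.4  -1.38] F [-1.4 -2.  13.6] w 0.603 ff 60.0
call
   [-0.002, -0.002, -0.34, 0.0, -0.0, -0.0]
   [0.011, 0.394, -0.42, 0.0, -0.0, 0.166]
call
   [0.039, 0.51, -0.04, 0.0, 0.0, 0.167]
call
   [-0.071, 0.178, 0.1, 0.0, 0.0, 0.111]
```

Emit:
jog_arm(commands=[[0,0,-0.15,0,0,0],[0,0,-0.3,0,0,0],[0,0.04,-0.4,0,0,0.03],[0,0.15,-0.42,0,0,0.06],[0.01,0.28,-0.42,0,0,0.09],[0.011,0.394,-0.42,0,0,0.111],[0.011,0.394,-0.42,0,0,0.111],[0.011,0.394,-0.42,0,0,0.111]])

```text
t: 25.3
ee_pos: [0.4793, 0.1745, 0.1385]
orientation: [-2.721, -1.569, 0.003]
contact_force: [-0.7, 1.1, -3.6]
grip_width: 0.596
finger_force: 66.3
```

```bash
python3 -c "
from h import *
plan([(605,64.4,120,-30)])"
```

```text
t 25.30 at [479.3 174.5 138.5] yaw -30.1 q [-0.12  0.51 -0.4   1.97  0.29  0.72 -1.22] F [-0.7  1.1 -3.6] w 0.596 ff 66.3
call
   [-0.129, 0.656, 0.073, -0.001, 0.001, -0.001]
```

Emit:
jog_arm(commands=[[-0.03,0.15,0,0,0,0],[-0.07,0.33,0,0,0,0],[-0.1,0.5,0.03,0,0,0],[-0.12,0.61,0.06,0,0,0],[-0.129,0.656,0.073,0,0,0],[-0.129,0.656,0.073,0,0,0],[-0.129,0.656,0.073,0,0,0],[-0.129,0.656,0.073,0,0,0]])

```text
t: 26.1
ee_pos: [0.6043, 0.0674, 0.1209]
orientation: [-2.717, -1.574, 0.001]
contact_force: [0.2, -0.5, -2.8]
grip_width: 0.599
finger_force: 66.3
```

```bash
python3 look.py side 605 64.4 60 l3; python3 -c "
from h import *
P=cloud('side',np.load('l3.npy'));m=(np.hypot(P[...,0]-.605,P[...,1]-.0644)<.04)&(P[...,2]>.06)&(P[...,2]<.107)
q=P[m]*1000;print(np.percentile(q,[2,50,98],axis=0).round(1))
plan([(605,64.4,51,-30)])"
```

```text
origin 206 136 pt (np.float64(321.2266184706025), np.float64(280.6051281518651))
[[576.9  48.2  85.9]
 [606.7  85.5  99.4]
 [629.   95.3 106.9]]
t 26.15 at [604.6  67.1 121. ] yaw -29.8 q [ 0.07  0.67 -0.36  1.73  0.3   0.8  -0.95] F [ 0.5  0.5 -2.7] w 0.601 ff 66.3
call
   [-0.009, 0.007, 0.28, -0.001, -0.0, 0.002]
```

View pics/l3.png

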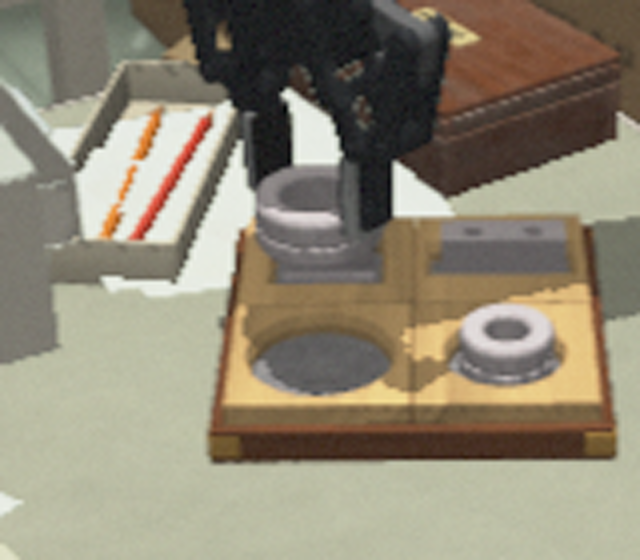

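The large ring is level above its recess (320,360 in the crop), and the bar and small ring are seated. I'm lowering it.

Emit:
jog_arm(commands=[[-0.009,0.007,0.12,0,0,0],[-0.009,0.007,0.2,0,0,0],[-0.009,0.007,0.245,0,0,0],[-0.009,0.007,0.265,0,0,0],[-0.009,0.007,0.279,0,0,0],[-0.009,0.007,0.279,0,0,0],[-0.009,0.007,0.279,0,0,0],[-0.009,0.007,0.279,0,0,0]])

```text
t: 26.95
ee_pos: [0.6066, 0.0623, 0.0516]
orientation: [-2.721, -1.571, -0.001]
contact_force: [0.4, 1.3, -3.3]
grip_width: 0.595
finger_force: 66.2
```

Emit:
jog_arm(commands=[[0,0,0,0,0,0],[0,0,0,0,0,0],[0,0,0,0,0,0],[0,0,0,0,0,0],[0,0,-0.1,0,0,0],[0,0,-0.25,0,0,0],[0,0,-0.4,0,0,0],[0,0,-0.5,0,0,0]], gripper=-0.6)

```text
t: 27.75
ee_pos: [0.6071, 0.0625, 0.1787]
orientation: [2.72, 1.571, 0.004]
contact_force: [-0.1, 0.7, -0.8]
grip_width: 0.803
finger_force: 0.0
```

```bash
python3 -c "
from h import *
plan([(470,-100,230,-40)])"
```

```text
t 27.75 at [607.1  62.5 178.7] yaw -30.0 q [ 0.1   0.59 -0.39  1.7   0.27  0.91 -0.92] F [-0.1  0.7 -0.8] w 0.803 ff 0.0
call
   [-0.837, -0.149, -0.207, 0.001, -0.001, 0.111]
```

Emit:
jog_arm(commands=[[-0.3,0,-0.207,0,0,0],[-0.837,-0.149,-0.207,0,0,0],[-0.837,-0.149,-0.207,0,0,0],[-0.837,-0.149,-0.207,0,0,0],[-0.837,-0.149,-0.207,0,0,0],[-0.837,-0.149,-0.207,0,0,0],[-0.837,-0.149,-0.207,0,0,0],[-0.837,-0.149,-0.207,0,0,0]])

```text
t: 28.55
ee_pos: [0.4701, -0.0992, 0.2278]
orientation: [-2.719, -1.573, -0.001]
contact_force: [0.7, -0.6, -1.2]
grip_width: 0.804
finger_force: 0.0
```

Emit:
jog_arm(commands=[[-0.6,0.3,0,0,0,0.1],[-0.6,0.3,0,0,0,0.1],[-0.6,0.3,0,0,0,0.1],[-0.6,0.3,0,0,0,0.1],[-0.6,0.3,0,0,0,0.1],[-0.6,0.3,0,0,0,0.1],[-0.6,0.3,0,0,0,0.1],[-0.6,0.3,0,0,0,0.1]])

```text
t: 29.35
ee_pos: [0.4599, -0.2659, 0.2276]
orientation: [-2.832, -1.356, 0.0]
contact_force: [-0.8, -0.5, 0.0]
grip_width: 0.801
finger_force: 0.0
```

```bash
cat > chk.py <<'E'
from h import *
p,d=snapshot('top');p2,d2=snapshot('side')
P=cloud('top',d);Q=cloud('side',d2)
N={'L':(.605,.0644,.037),'S':(.5266,.044,.037),'V':(.6254,-.014,.045),'B':(.547,-.0344,.039)}
for k,(x,y,h) in N.items():
    for n,C in(('top',P),('side',Q)):
        m=(np.hypot(C[...,0]-x,C[...,1]-y)<.04)&(C[...,2]>.030)&(C[...,2]<.07)
        q=C[m]*1000;r=cv2.minAreaRect(q[:,:2].astype(np.float32))
        z=q[:,2]; print(k,n,'want',x*1000,y*1000,h*1000,'got',np.round(r[0],1),np.round(r[1],1),round(r[2],1),'z95 %.1f z50 %.1f'%(np.percentile(z,95),np.median(z)))
        if n=='top':
            A=np.c_[q[:,:2],np.ones(len(q))];s=z>np.percentile(z,40)-3;print('   slope',np.linalg.lstsq(A[s],z[s],rcond=None)[0][:2].round(3))
a=cv2.resize(p[160:290,305:430,::-1],(400,416),interpolation=cv2.INTER_CUBIC);b=cv2.resize(p2[175:275,245:370,::-1],(400,320),interpolation=cv2.INTER_CUBIC)
cv2.imwrite('pics/final.png',np.hstack([a,np.vstack([b,np.zeros((96,400,3),np.uint8)])]))
cv2.imwrite('pics/finaltop.png',p[:,:,::-1])
E
python3 chk.py
```

```text
L top want 605.0 64.4 37.0 got [603.8  62.6] [52.7 52. ] 26.9 z95 39.0 z50 36.7
   slope [-0.005 -0.008]
L side want 605.0 64.4 37.0 got [605.4  64.7] [52.7 54. ] 64.8 z95 37.0 z50 35.3
S top want 526.5999999999999 44.0 37.0 got [525.5  43.7] [38.8 40.7] 89.8 z95 39.3 z50 36.6
   slope [-0.003  0.01 ]
S side want 526.5999999999999 44.0 37.0 got [527.   46.4] [39.5 41.3] 25.4 z95 37.1 z50 35.3
V top want 625.4 -14.0 45.0 got [623.6 -14.6] [42.4 32.8] 14.8 z95 45.7 z50 39.4
   slope [0.017 0.007]
V side want 625.4 -14.0 45.0 got [625.5 -12.8] [41.2 37.4] 15.6 z95 44.1 z50 38.3
B top want 547.0 -34.4 39.0 got [544.8 -35.2] [57.8 18.7] 14.6 z95 41.4 z50 38.8
   slope [-0.002  0.002]
B side want 547.0 -34.4 39.0 got [546.  -33.9] [56.4 23.8] 13.7 z95 39.0 z50 36.8
```

View pics/final.png

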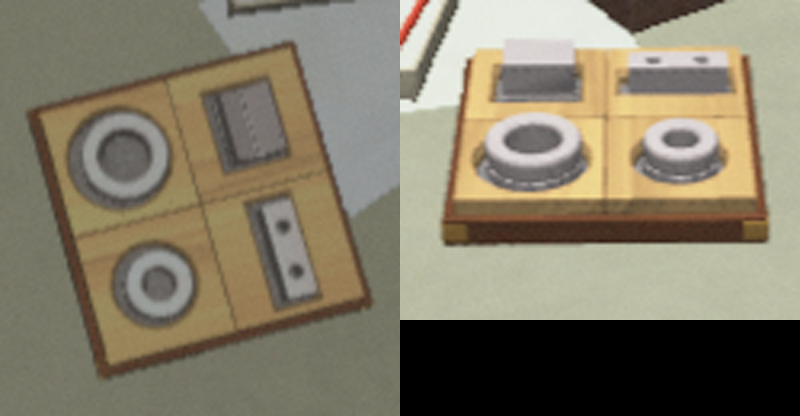

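All four gauges sit flat in their recesses: their tops are at about 37, 37, 45 and 39 mm, as they should be, and level. The gripper is clear, and the case rings were never touched.

```bash
python3 -c "
from station import *
print(close_job())"
```

```text
the job is handed in; nothing more can be done
None
```

I put all four gauges back, each upright and flat in its own recess by the final camera check; the case rings were left alone, and I handed the job in at about 29 s.

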